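Ready the drinks dispenser: try the tap, fit the strainer, take the cover off

ROBOT

A 6-joint arm with a two-finger parallel gripper is mounted at the origin on a cart in front of the work surface, level with it; the furniture and walls round the work are solid. World frame = base frame: x ahead of the robot, y to its left, z up, the work surface at z = 0. Lengths are in m, angles in degrees, forces in N, time in s.
With the tool pointing down it reaches from about 0.25 to 0.85 m from the base axis. Payload 12.5 kg.
Tool frame: the origin (TCP) lies at the very end of the fingers, on their centre line; the grasp point (between the pads) lies 19 mm behind it; z points along the fingers, y is the line along which they close (so a half turn about z gives the same grasp; the last joint's range is limited). The gripper opens to 93 mm and grips with 3 to 60 N. Pads are 15 mm wide; open, the fingers measure 128 mm over their backs; the gripper's body (75 mm by 188 mm) begins 65 mm behind the grasp point.
Start: joints at [-80.019, 20.094, 94.641, -0, 65.266, -4.847], TCP at [0.141, -0.532, 0.219] pointing down, gripper open.
Joint ranges: [-157.81, 157.81], [-45, 120.19], [0.68, 151.7], [-89.99, 269.99], [4.06, 180], [-164.3, 164.3]. Speed limits (degrees/s): [127.2, 127.2, 159.86, 180, 180, 180].

INTERFACE

Orientations are given as a 3x3 rotation matrix whose columns are the frame's x, y, z axes.
In Python, from workcell import robot gives the robot as it stands. The module is installed in compiled form; this text tells all that it offers.
- The arm moves only by the shell command python3 -m handwheel 'ROWS' [FORCE]. ROWS is JSON, a list that holds one entry, the list of rows, each a list of 7 numbers: the shift along the tool's x, y, z in m, then the turn, a rotation vector about the tool's x, y, z in rad, then the finger opening in m, from 0 to 0.093. In form: [[[dx, dy, dz, rx, ry, rz, grip], ...]]. A call has 1 to 20 rows; each row shifts and turns the commanded pose from where the row before left it, along the tool's axes as they then stand; what a row does not reach is not made up. A row lasts 1/12 s, in which the tool goes at most 41.7 mm and 7.16 degrees, less where a joint would pass 70% of its speed; a pose out of reach is approached as far as the arm can. A call is refused whole if a number of a shift passes 0.0417 or a number of a turn 0.125, either way. A call with a gripper value outside its range is refused whole. The fingers move at their own pace and stop on an object; FORCE is the grip in N (left out, the last holds). Time passes only in rows, so rows that do not move let the fingers close. It gives the time, the measured TCP pose, the force, the opening and the grip force at its end, in the units of the state.
- robot.read_state(): the state, without advancing time (a new reading comes with each control period).
- robot.get_image(name): name is "side" or "top"; returns a dict with "frame" (400x640x3 uint8, red, green, blue), "mtx" (3x3 intrinsics, pixels), "view" (4x4, takes a point from world to camera coordinates). Camera axes: x right, y up, looking along -z (the intrinsics and any distortion apply to the point x, -y, -z); pixel columns grow to the right and rows downward; lengths in m; the calibration is good to about 2 mm. A picture is of the moment at which its call begins. There is no depth.
- robot.sign_off(): hands the job in; it is judged then, once.
Trained networks look in a picture, given as the dict that the camera call returned (one of the last four; its "shot" number tells which), for a name from the list of things; names that differ only in an ending like _2 or _b are one class to them, and where a whole thing is asked for, a point or a joint stands for the part that bears it (a point fixed in the world has none). Each returns a list of dicts, best first, with "confidence" (0 to 1); they miss things now and then, are a little off and sometimes report something else, mostly with a low value. They report only what shows in the picture. A call takes as long as a camera call.
- robot.spot_in(query, picture): "rect" ([left, top, right, bottom] in pixels, round what is visible of it).
The state is a dict: "t": time; "qpos": joint angles; "dq": joint speeds; "effort": joint torques, N m; "position": TCP position; "tcp_rot": TCP orientation; "ft_force": force on the tool from outside, world axes, zero at the start; "moment": the same for the moment, N m; "opening": opening from 0.0 (shut) to 1.0 (fully open); "grasp_force": force on a finger pad.
Only numpy, scipy, OpenCV 4.12 (cv2) and the standard library are available. Lean on these libraries where they do the work, as an engineer would, in place of code of your own. Each camera call takes 0.05 s, during which the arm holds its last target. There are 200 camera calls.

TASK

Get the drinks dispenser ready for filling: first pull its sprung tap lever all the way forward to its stop and let it spring shut, to see that it works. Then take the two-part lid by the cover's bow handle, the strainer hooked underneath, and lower both gently onto the dispenser until the strainer's two pins drop into the rim's notches and the strainer is fully home with the cover resting on it; turn the cover anticlockwise (seen from above) until its handle is in line with the strainer's T-bar, and lift it off alone, leaving the strainer seated and undisturbed. Finish still holding the cover, level and still, about 7 cm straight above where it rested, so that I can take it from you and pour in; leave the glass, carafe and mug where they stand.

Things in the scene. Friction and masses are not known exactly. Their poses are not given: they have to be found in the camera images.
- dispenser: White enamelled drinks dispenser, fixed: a round open crock, 124 mm outside and 112 mm inside diameter, rim 200 mm above the worktop, on a wire stand with feet 72 mm out. Origin on the worktop at its centre line, z up. The tap is at its front, along its own -x. Pans hang in the air at its left (y over 0.4), a wall cabinet hangs 0.6 m above the hob's far side.
- left_notch (a point): Mouth of one of two notches through the rim's wall, open at the top, 15.5 mm wide, 15 mm deep. This point is at rim height, 59 mm from the dispenser's centre along its own +y; the other notch faces it, along -y.
- tap_lever (a joint): Sprung lever on top of the tap: 0 = upright (shut), 0.6 rad = pulled forward, away from the crock, to its stop. Its level hinge axis is parallel to the dispenser's y, at [-120, 0, 150] mm in the dispenser's frame. A spring shuts it; holding it at the stop takes about 5 N at lever_tip.
- lever_tip (a point): Middle of the lever's flat black handle, 36 mm from the hinge axis (186 mm above the worktop when upright). The handle is 18 mm wide along the dispenser's y, 11 mm thick, ends 13 mm beyond this point and stands 52 mm clear of the crock. The spout below ends 100 mm above the worktop.
- strainer: Steel strainer, inner part of the lid, about 160 g, on the worktop under the cover. Origin at the centre of its underside, z up. Basket 106 mm in diameter with tapered foot; flange 120 mm in diameter, underside 28 mm, top 32 mm above the origin. Seated, the flange lies on the rim, the origin is 172 mm above the dispenser's, and it cannot turn (play 0.05 rad). It fits either way round.
- pin (a point): End of one of the strainer's two round pins, 10 mm thick. They stick out along its own +y (this one) and -y, 63.5 mm from the centre, axes 21 mm above its origin, and drop into the rim's notches.
- t_bar (a point): Middle of the strainer's level T-bar, 47 mm above its origin on an 8 mm post: 8 mm thick, 40 mm long along the strainer's own x. It stands out above the cover, through the cover's slot, under the bow handle.
- cover: White enamelled cover, outer part of the lid, about 220 g, 140 mm in diameter: 5 mm plate, skirt 12 mm below it, slot 46 x 13 mm along its own x. Origin at the centre of the plate's underside, z up, 32 mm above the strainer's origin when it lies on the flange. Hooked, as at the start, its yaw = strainer's yaw - 60 degrees: lifted 6 mm, ridges hold the T-bar and the strainer hangs without turning.
- cover_grip (a point): Centre of the cover's bow handle, 45 mm above its origin: black bar 58 mm long along the cover's x, 14 mm wide, 14 mm high, 33 mm free beneath. 77 mm above the worktop at the start, 249 mm when home. When both lie home, the cover turns 60 degrees anticlockwise to a stop; handle and slot are then in line with the T-bar and the cover lifts off. A stop blocks the other way.
- glass: Bystander: clear drinking glass, 78 mm in diameter, 93 mm high, standing under the tap's spout. Origin at the centre of its foot.
- coffee_carafe: Bystander: glass coffee carafe with black handle and top, 163 x 124 x 124 mm, behind the work. Origin under its middle.
- mug: Bystander: white and green mug, 78 mm in diameter, 101 mm high, behind the work. Origin under its middle.

How it is judged:
By the outcome, as a careful person would: the job done as asked, in the order asked, and still so for the second after the job is handed in, while the arm keeps its last pose, push and grip.
It also fails if it takes over 72 s, if anything falls off the work surface, if the arm or the gripper's body presses on something with over 40 N, if the wrist force passes 120 N, or if a joint passes its speed limit or range.

## Working session

There is one attempt and no reset: what is moved stays moved. The work goes in short steps, Python scripts to look and compute and a shell command to move; the robot and the scene stay as the last step left them, time stands still between calls to the robot, and variables do not carry over. Pictures are saved under pics/ and viewed, at most 10 in all, crops included, and the job is handed in when it is done.

```bash
mkdir -p pics; cat > h.py <<'E'
import numpy as np, cv2, json
from workcell import robot
def proj(im,P):
    P=np.atleast_2d(P); c=(im["view"]@np.c_[P,np.ones(len(P))].T).T[:,:3]
    q=c*[1,-1,-1]; u=(im["mtx"]@q.T).T
    return u[:,:2]/u[:,2:]
def ray(im,uv):
    V=im["view"];R=V[:3,:3];o=-R.T@V[:3,3]
    d=np.linalg.inv(im["mtx"])@[uv[0],uv[1],1]; d=R.T@(d*[1,-1,-1]); return o,d/np.linalg.norm(d)
def atz(im,uv,z):
    o,d=ray(im,uv); return o+d*(z-o[2])/d[2]
def tri(i1,p1,i2,p2):
    o1,d1=ray(i1,p1);o2,d2=ray(i2,p2)
    A=np.c_[d1,-d2]; s=np.linalg.lstsq(A,o2-o1,rcond=None)[0]
    a=o1+s[0]*d1;b=o2+s[1]*d2; return (a+b)/2,np.linalg.norm(a-b)
def save(im,n,crop=None,s=1):
    f=im["frame"][:,:,::-1]
    if crop: f=f[crop[1]:crop[3],crop[0]:crop[2]]
    cv2.imwrite("pics/"+n,cv2.resize(f,None,fx=s,fy=s,interpolation=cv2.INTER_CUBIC))
E
python3 - <<'E'
from h import *
ims={n:robot.get_image(n) for n in("side","top")}
for n,im in ims.items():
    print(n,list(im.keys()),im["mtx"].round(1).tolist(),(-im["view"][:3,:3].T@im["view"][:3,3]).round(3))
    save(im,n+"0.png")
    for q in["dispenser","left_notch","lever_tip","tap_lever","strainer","pin","t_bar","cover","cover_grip","glass","coffee_carafe","mug"]:
        print(q,[(np.round(r["rect"]).tolist(),round(r["confidence"],2)) for r in robot.spot_in(q,im)[:3]])
E
```

```text
side ['frame', 'mtx', 'view', 'shot'] [[477.7, 0.0, 322.5], [0.0, 477.7, 194.7], [0.0, 0.0, 1.0]] [ 0.502 -0.762  0.763]
dispenser [([250.0, 140.0, 330.0, 230.0], 0.95)]
left_notch [([253.0, 139.0, 329.0, 230.0], 0.98)]
lever_tip [([253.0, 163.0, 261.0, 180.0], 0.45)]
tap_lever [([254.0, 159.0, 263.0, 182.0], 0.48)]
strainer [([263.0, 269.0, 274.0, 276.0], 0.48)]
pin []
t_bar [([263.0, 264.0, 272.0, 276.0], 0.53)]
cover [([235.0, 251.0, 301.0, 301.0], 0.58)]
cover_grip [([238.0, 252.0, 303.0, 305.0], 0.62)]
glass []
coffee_carafe [([349.0, 199.0, 407.0, 256.0], 0.77)]
mug [([396.0, 240.0, 444.0, 299.0], 0.71)]
top ['frame', 'mtx', 'view', 'shot'] [[370.5, 0.0, 311.2], [0.0, 370.5, 199.6], [0.0, 0.0, 1.0]] [0.522 0.157 1.118]
dispenser [([243.0, 193.0, 298.0, 265.0], 0.82), ([306.0, 144.0, 360.0, 185.0], 0.36)]
left_notch [([246.0, 192.0, 296.0, 263.0], 0.82)]
lever_tip [([278.0, 259.0, 285.0, 263.0], 0.49)]
tap_lever [([278.0, 258.0, 280.0, 264.0], 0.52)]
strainer [([246.0, 193.0, 298.0, 267.0], 0.52)]
pin []
t_bar []
cover [([340.0, 229.0, 384.0, 275.0], 0.95)]
cover_grip [([338.0, 229.0, 382.0, 279.0], 0.93)]
glass [([270.0, 246.0, 297.0, 274.0], 0.92)]
coffee_carafe [([310.0, 145.0, 360.0, 185.0], 0.67)]
mug []
```

View pics/side0.png

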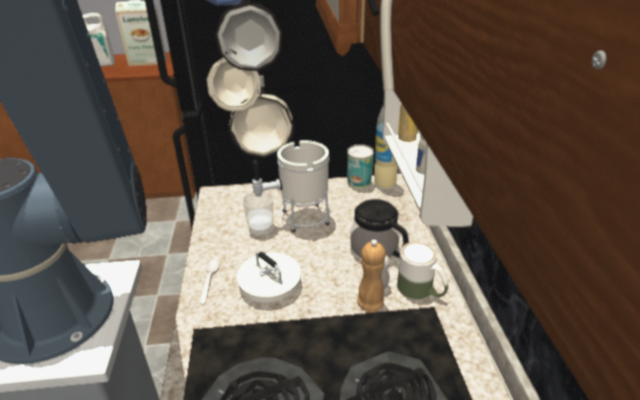

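View pics/top0.png

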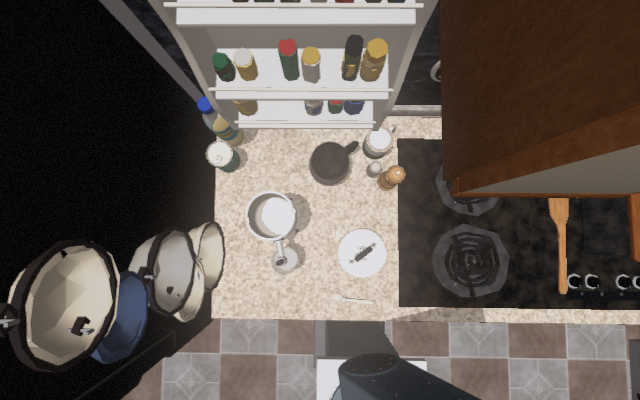

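The side view shows the dispenser at (303,170), the lid at (270,278), the tap lever at about (257,172) and the glass at (260,215). In the top view the rim is at (271,216) and the cover at (362,253). I'll enlarge both.

```bash
python3 - <<'E'
from h import *
t=robot.get_image("top"); s=robot.get_image("side")
np.savez("im0.npz",tf=t["frame"],tm=t["mtx"],tv=t["view"],sf=s["frame"],sm=s["mtx"],sv=s["view"])
a=cv2.resize(t["frame"][185:285,235:395,::-1],(800,500),interpolation=cv2.INTER_CUBIC); cv2.imwrite("pics/tc.png",a)
b=cv2.resize(s["frame"][132:232,235:345,::-1],(440,400),interpolation=cv2.INTER_CUBIC)
c=cv2.resize(s["frame"][245:310,230:310,::-1],None,fx=4.4,fy=4.4,interpolation=cv2.INTER_CUBIC)
d=np.zeros((400,800,3),np.uint8); d[:,:440]=b; d[:c.shape[0],445:445+c.shape[1]]=c; cv2.imwrite("pics/sc.png",d)
E
```

```text
(no output)
```

View pics/tc.png

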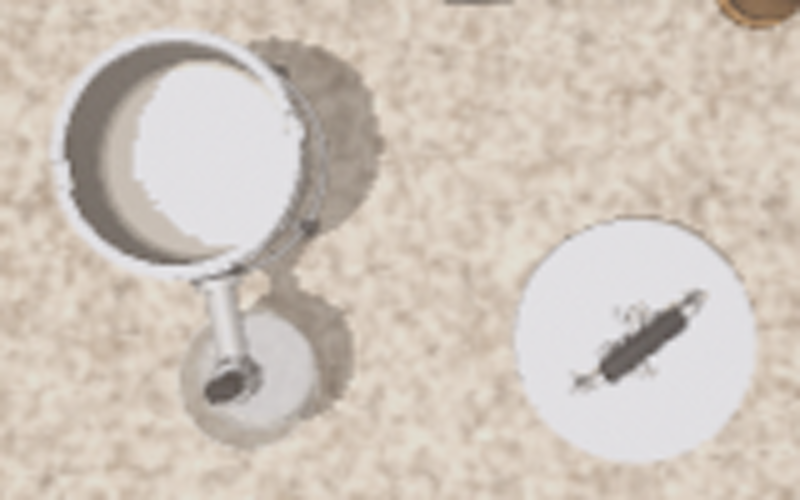

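View pics/sc.png

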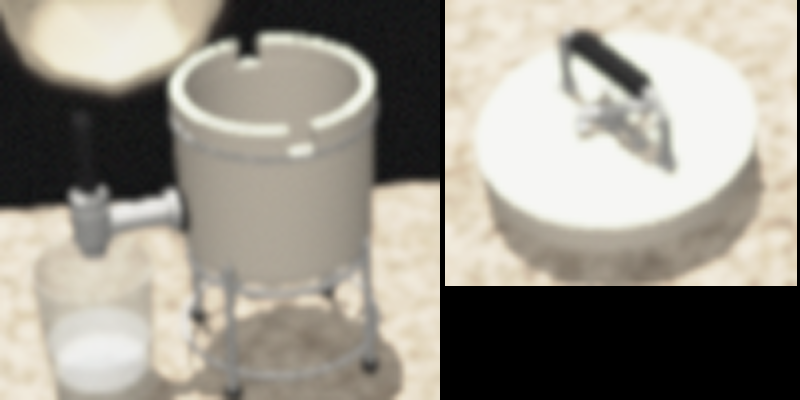

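The top crop shows the rim circle centred near (178,155), with notches near (62,170) and (290,125). The lever is near (225,388), and the handle runs from (605,375) to (688,310). In the side crop the notches are at (248,47) and (300,133). Next I'll fit a model to these.

```bash
cat > fit.py <<'E'
from h import *
from scipy.optimize import least_squares
z=np.load("im0.npz"); T=dict(frame=z["tf"],mtx=z["tm"],view=z["tv"]); S=dict(frame=z["sf"],mtx=z["sm"],view=z["sv"])
def refine(im,pts,n,r=3):
    # move each projected outline pixel to the strongest gradient along n
    g=cv2.GaussianBlur(cv2.cvtColor(im["frame"],cv2.COLOR_RGB2GRAY).astype(np.float32),(0,0),.7)
    k=np.arange(-r,r+.01,.25); X=pts[:,None]+k[None,:,None]*n[:,None]
    v=cv2.remap(g,X[...,0].astype(np.float32),X[...,1].astype(np.float32),cv2.INTER_LINEAR)
    d=np.abs(np.gradient(v,axis=1)); i=d.argmax(1); return k[i],d.max(1)
def circ(c,rad,zz,a): return np.c_[c[0]+rad*np.cos(a),c[1]+rad*np.sin(a),np.full(len(a),zz)]
def fitc(im,c,rads,zz,arc,iters=6):
    c=np.array(c,float)
    for it in range(iters):
        J=[];E=[]
        for rad in rads:
            p=proj(im,circ(c,rad,zz,arc)); q=proj(im,circ(c,rad+.001,zz,arc)); n=q-p; s=np.linalg.norm(n,axis=1); n/=s[:,None]
            k,w=refine(im,p,n,4 if it<2 else 2); ok=(w>np.median(w)*.5)&(abs(k)<(4 if it<2 else 2))
            J.append(np.c_[np.cos(arc),np.sin(arc)][ok]*s[ok,None]*1000); E.append(k[ok])
        J=np.vstack(J);E=np.hstack(E)
        c+=least_squares(lambda x:J@x-E,[0,0],loss="soft_l1",f_scale=.4).x
    return c,np.median(abs(E))
if __name__=="__main__":
    a=np.radians(np.arange(0,360,4))
    c0=atz(T,(270.6,216),.2)[:2]; print("disp0",c0)
    for n,im in(("T",T),("S",S)):
        print(n,"rim",fitc(im,c0,[.062,.056],.2,a))
        print(n,"cover",fitc(im,atz(T,(362,253),.037)[:2],[.07],.037,a))
    for nm,uv in(("hA",(356,260)),("hB",(372.6,247))): print(nm,atz(T,uv,.084))
    for nm,uv in(("nL",(247.4,219)),("nR",(293,210))): print(nm,atz(T,uv,.2))
    for nm,uv in(("nL",(297,143.75)),("nR",(310,165.2))): print("S",nm,atz(S,uv,.2))
    print("lever top",atz(T,(280,262.6),.199), tri(T,(280,262.6),S,(255,161)))
    st=robot.read_state(); print(st["t"],st["position"],st["tcp_rot"],st["opening"])
E
python3 fit.py
```

```text
disp0 [0.55789676 0.27572198]
T rim (array([0.56016298, 0.27721642]), np.float64(0.5))
T cover (array([0.45988454, 0.03160212]), np.float64(0.25))
S rim (array([0.56221567, 0.28553022]), np.float64(0.5))
S cover (array([0.46042364, 0.03195384]), np.float64(0.5))
hA [0.44323102 0.05249445 0.084     ]
hB [0.4792974  0.00672007 0.084     ]
nL [0.54993213 0.33335173 0.2       ]
nR [0.57328923 0.22024481 0.2       ]
S nL [0.5487017  0.32681382 0.2       ]
S nR [0.57214494 0.21363229 0.2       ]
lever top [0.44360734 0.25052447 0.199     ] (array([0.44333888, 0.25041378, 0.20007349]), np.float64(0.0007180711820243921))
1.4 [ 0.14077359 -0.53165037  0.21862624] [[ 9.66703509e-01  2.55899054e-01 -9.95541132e-06]
 [ 2.55899055e-01 -9.66703508e-01  3.52749072e-05]
 [-5.97115663e-07 -3.66479569e-05 -9.99999999e-01]] 0.9974182615180829
```

```bash
python3 - <<'E'
from fit import *
c=np.array([.5602,.2772]);yaw=np.radians(12.2)
a=np.radians(np.arange(0,361,5))
def ov(im,x0,y0,x1,y1,s):
    f=cv2.resize(im["frame"][y0:y1,x0:x1,::-1],None,fx=s,fy=s,interpolation=cv2.INTER_CUBIC)
    def ln(P,col):
        p=((proj(im,P)-[x0,y0]+.5)*s).round().astype(int); cv2.polylines(f,[p.reshape(-1,1,2)],False,col,1,cv2.LINE_AA)
    for r in(.056,.062): ln(circ(c,r,.2,a),(0,0,255))
    R=np.array([[np.cos(yaw),-np.sin(yaw)],[np.sin(yaw),np.cos(yaw)]])
    for sg in(1,-1):
        for e in(-.00775,.00775):
            q=np.array([[e,sg*.056],[e,sg*.062]])@R.T+c
            ln(np.r_[np.c_[q,[.2,.2]],[[*q[1],.185]]],(0,160,0))
    h=np.array([[-.12,0]])@R.T+c
    ln(np.array([[*h[0],.15],[*h[0],.199]]),(255,0,0))
    return f
A=ov(T,240,185,305,275,6);B=ov(S,245,132,340,212,4)
d=np.zeros((560,800,3),np.uint8);d[:540,:390]=A;d[:320,400:780]=B;cv2.imwrite("pics/ov.png",d)
E
```

```text
(no output)
```

View pics/ov.png

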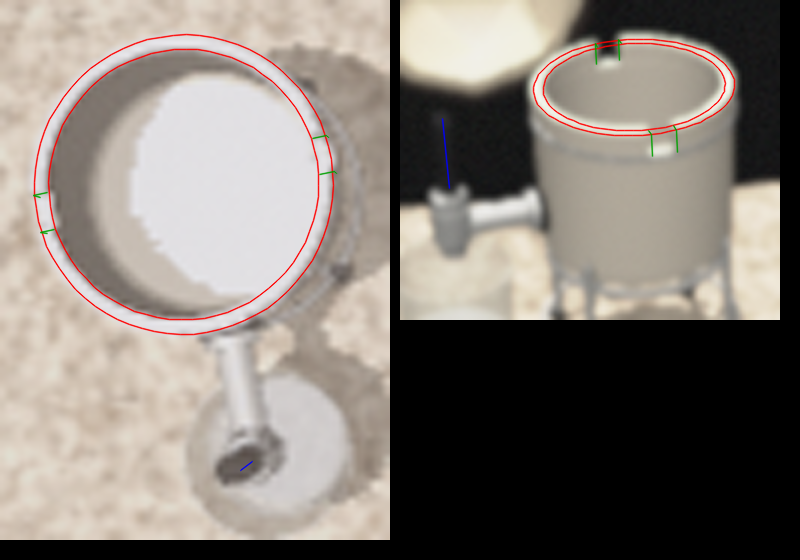

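The overlay matches: rim centre (0.560, 0.277), yaw about 12.2°, and the lever where predicted. I'll move to the tap with the fingers closed.

```bash
cat > go.py <<'E'
import sys
from h import *
# go.py x y z [yaw_of_tool_x]: remaining shift in tool axes
s=robot.read_state(); R=np.array(s["tcp_rot"]); p=np.array(s["position"])
t=np.array([float(v) for v in sys.argv[1:4]]); y=np.degrees(np.arctan2(R[1,0],R[0,0]))
print("t",s["t"],"p",p.round(4),"yaw",y.round(2),"tilt",np.degrees(np.arccos(-R[2,2])).round(2),"F",np.round(s["ft_force"],1),"op",round(s["opening"]*93,1),"gf",s["grasp_force"],"q6",np.round(s["qpos"],1))
print("tool shift",(R.T@(t-p)).round(4))
if len(sys.argv)>4: print("rz",np.radians(y-float(sys.argv[4])).round(4))
E
python3 -m handwheel '[[[0.02,-0.026,-0.01,0,0,0.0023,0],[0.022,-0.0285,-0.01,0,0,0.0023,0],[0.022,-0.0285,-0.01,0,0,0.0023,0],[0.022,-0.0285,-0.01,0,0,0.0023,0],[0.022,-0.0285,0,0,0,0.0023,0],[0.022,-0.0285,0,0,0,0.0023,0],[0.022,-0.0285,0,0,0,0.0023,0],[0.022,-0.0285,0,0,0,0.0023,0],[0.022,-0.0285,0,0,0,0.0023,0],[0.022,-0.0285,0,0,0,0.0023,0],[0.022,-0.0285,0,0,0,0.0023,0],[0.022,-0.0285,0,0,0,0.0023,0],[0.022,-0.0285,0,0,0,0.0023,0],[0.022,-0.0285,0,0,0,0.0023,0],[0.022,-0.0285,0,0,0,0.0023,0],[0.022,-0.0285,0,0,0,0.0023,0],[0.022,-0.0285,0,0,0,0.0023,0],[0.022,-0.0285,0,0,0,0.0023,0],[0.02,-0.026,0,0,0,0.0023,0],[0.01,-0.013,0,0,0,0.0023,0]]]' 20; python3 go.py .4742 .2586 .24 12.2
```

```text
t: 3.07
position: [0.4244, 0.105, 0.2587]
tcp_rot: [[0.977, 0.213, 0.001], [0.213, -0.977, 0.001], [0.001, -0.0, -1.0]]
ft_force: [-0.4, -0.3, -0.9]
opening: 0.005
grasp_force: 0.0
t 3.0667 p [0.4244 0.105  0.2587] yaw 12.29 tilt 0.04 F [-0.4 -0.3 -0.9] op 0.5 gf 0.0 q6 [  7.8   5.5 107.3   0.   67.1  85.5]
tool shift [ 0.0813 -0.1395  0.0188]
rz 0.0016
```

```bash
python3 -m handwheel '[[[0.0163,-0.0279,0,0,0,0,0],[0.0163,-0.0279,0,0,0,0,0],[0.0163,-0.0279,0,0,0,0,0],[0.0163,-0.0279,0,0,0,0,0],[0.0161,-0.0279,0,0,0,0,0],[0,0,0,0,0,0,0],[0,0,0.03,0,0,0,0],[0,0,0.03,0,0,0,0],[0,0,0.02,0,0,0,0],[0,0,0.007,0,0,0,0],[0,0,0,0,0,0,0]]]'; python3 go.py .4742 .2586 .172 12.2
```

```text
t: 3.98
position: [0.4729, 0.2551, 0.1704]
tcp_rot: [[0.977, 0.211, -0.003], [0.211, -0.977, -0.001], [-0.003, 0.001, -1.0]]
ft_force: [-0.5, -0.6, 0.1]
opening: 0.002
grasp_force: 0.0
t 3.9833 p [0.4729 0.2551 0.1704] yaw 12.18 tilt 0.16 F [-0.5 -0.6  0.1] op 0.2 gf 0.0 q6 [ 23.4  22.1  99.2  -0.   58.8 101.2]
tool shift [ 0.002  -0.0031 -0.0016]
rz -0.0003
```

```bash
python3 -m handwheel '[[[-0.01,-0.003,0,0,0,0,0],[-0.008,0,0,0,0,0,0],[-0.004,0,0,0,0,0,0],[-0.003,0,0,0,0,0,0],[-0.003,0,0,0,0,0,0],[0,0,0,0,0,0,0]]]'; python3 -m handwheel '[[[-0.001,0,0,0,0,0,0],[0,0,0,0,0,0,0]]]';python3 -m handwheel '[[[-0.001,0,0,0,0,0,0],[0,0,0,0,0,0,0]]]'; python3 go.py .4742 .2586 .172 12.2
```

```text
t: 4.48
position: [0.4463, 0.2531, 0.1731]
tcp_rot: [[0.977, 0.211, 0.004], [0.211, -0.977, 0.002], [0.004, -0.001, -1.0]]
ft_force: [6.9, 1.4, 1.1]
opening: 0.006
grasp_force: 3.1
t: 4.65
position: [0.4457, 0.253, 0.1731]
tcp_rot: [[0.977, 0.211, 0.005], [0.211, -0.977, 0.002], [0.005, -0.001, -1.0]]
ft_force: [6.8, 2.1, -0.4]
opening: 0.003
grasp_force: 3.1
t: 4.82
position: [0.4448, 0.2528, 0.173]
tcp_rot: [[0.977, 0.211, 0.005], [0.211, -0.977, 0.002], [0.005, -0.001, -1.0]]
ft_force: [7.5, 2.5, -0.9]
opening: 0.008
grasp_force: 3.1
t 4.8167 p [0.4448 0.2528 0.173 ] yaw 12.2 tilt 0.29 F [ 7.5  2.5 -0.9] op 0.8 gf 3.139512949855998 q6 [ 24.4  19.2 103.2  -0.   57.4 102.2]
tool shift [0.0299 0.0005 0.0012]
rz -0.0001
```

```bash
for i in 1 2 3; do python3 -m handwheel '[[[-0.0015,0,0,0,0,0,0],[0,0,0,0,0,0,0]]]' | grep -E 'position|ft_force'; done
```

```text
position: [0.4434, 0.2525, 0.1731]
ft_force: [7.9, 2.0, -0.2]
position: [0.4426, 0.2523, 0.1733]
ft_force: [10.2, 2.2, 0.4]
position: [0.442, 0.2522, 0.1738]
ft_force: [13.4, 2.1, 0.2]
```

```bash
for i in 1 2; do python3 -m handwheel '[[[-0.0015,0,0,0,0,0,0],[0,0,0,0,0,0,0]]]' | grep -E 'position|ft_force'; done; python3 - <<'E'
from h import *
im=robot.get_image("side"); save(im,"lev.png",(230,120,345,230),5)
E
```

```text
position: [0.4416, 0.2521, 0.1742]
ft_force: [17.1, 3.4, 0.3]
position: [0.441, 0.2521, 0.1746]
ft_force: [21.1, 4.6, 0.8]
```

View pics/lev.png

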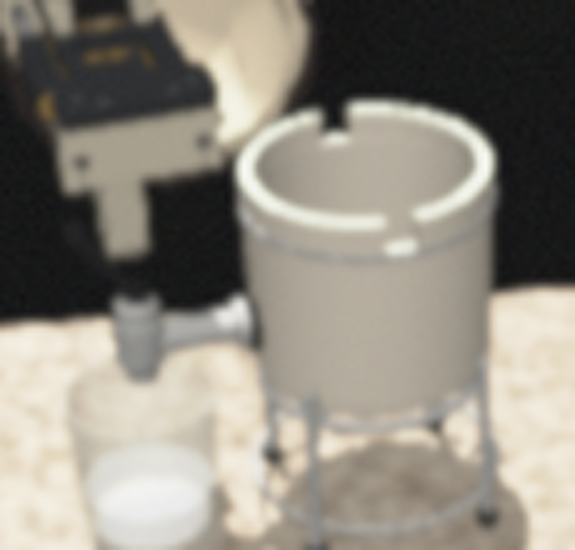

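The lever is tilted forward against its stop, and the force is now rising stiffly. I'll back off and let it close.

```bash
python3 -m handwheel '[[[0.008,0,0,0,0,0,0],[0.01,0,0,0,0,0,0],[0.01,0,0,0,0,0,0],[0.008,0,0,0,0,0,0],[0,0,0,0,0,0,0]]]'; python3 - <<'E'
from h import *
im=robot.get_image("side")
im["frame"];save(im,"lev2.png",(230,120,345,230),5)
print([(r["rect"],r["confidence"]) for r in robot.spot_in("tap_lever",im)])
E
python3 go.py .4607 .0308 .26 128.2
```

```text
t: 6.12
position: [0.4722, 0.2583, 0.1716]
tcp_rot: [[0.977, 0.211, -0.0], [0.211, -0.977, -0.0], [-0.0, 0.0, -1.0]]
ft_force: [-0.5, 0.5, 0.2]
opening: 0.003
grasp_force: 0.0
[([255.3, 162.0, 259.7, 182.2], 0.62)]
t 6.2167 p [0.471  0.2581 0.1713] yaw 12.19 tilt 0.07 F [-1.1  1.2 -0.3] op 0.2 gf 0.0 q6 [ 23.8  22.   99.3   0.   58.8 101.6]
tool shift [-0.0581  0.22   -0.0886]
rz -2.0248
```

View pics/lev2.png

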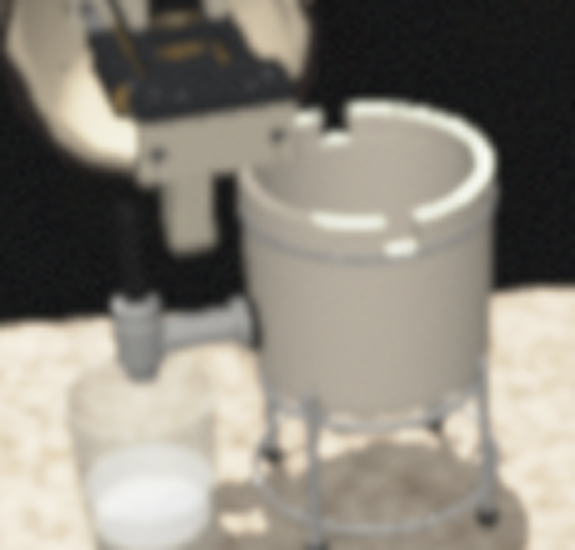

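The lever is upright again, so I'll go to the lid.

```bash
python3 -m handwheel '[[[0,0,-0.03,0,0,0,0],[0,0,-0.035,0,0,0,0],[-0.002,0.01,-0.024,0,0,0,0],[-0.01,0.038,0,0,0,0,0.09],[-0.01,0.038,0,0,0,0,0.09],[-0.01,0.038,0,0,0,0,0.09],[-0.01,0.038,0,0,0,0,0.09],[-0.01,0.038,0,0,0,0,0.09],[-0.006,0.02,0,0,0,0,0.09]]]' >/dev/null
python3 -m handwheel '[[[0,0,0,0,0,-0.119,0.09],[0,0,0,0,0,-0.119,0.09],[0,0,0,0,0,-0.119,0.09],[0,0,0,0,0,-0.119,0.09],[0,0,0,0,0,-0.119,0.09],[0,0,0,0,0,-0.119,0.09],[0,0,0,0,0,-0.119,0.09],[0,0,0,0,0,-0.119,0.09],[0,0,0,0,0,-0.119,0.09],[0,0,0,0,0,-0.119,0.09],[0,0,0,0,0,-0.119,0.09],[0,0,0,0,0,-0.119,0.09],[0,0,0,0,0,-0.119,0.09],[0,0,0,0,0,-0.119,0.09],[0,0,0,0,0,-0.119,0.09],[0,0,0,0,0,-0.119,0.09],[0,0,0,0,0,-0.119,0.09],[0,0,0,0,0,0,0.09]]]'>/dev/null; python3 go.py .4607 .0308 .06 128.2
```

```text
t 8.4667 p [0.4605 0.0312 0.2604] yaw 128.43 tilt 0.05 F [-0.5  0.5  0.1] op 90.0 gf 0.0 q6 [ -1.9   8.2 104.    0.   67.9 -40.3]
tool shift [-5.000e-04  1.000e-04  2.004e-01]
rz 0.004
```

```bash
python3 -m handwheel '[[[0,0,0.03,0,0,0.004,0.09],[0,0,0.035,0,0,0,0.09],[0,0,0.035,0,0,0,0.09],[0,0,0.035,0,0,0,0.09],[0,0,0.03,0,0,0,0.06],[0,0,0.02,0,0,0,0.05],[0,0,0.01,0,0,0,0.04],[0,0,0.0045,0,0,0,0.04],[0,0,0,0,0,0,0.03],[0,0,0,0,0,0,0.03]]]' 25; python3 go.py .4607 .0308 .06 128.2
```

```text
t: 9.3
position: [0.4618, 0.031, 0.0621]
tcp_rot: [[-0.613, 0.79, 0.001], [0.79, 0.613, -0.0], [-0.001, 0.001, -1.0]]
ft_force: [-0.0, -0.1, 0.2]
opening: 0.589
grasp_force: 0.0
t 9.3 p [0.4618 0.031  0.0621] yaw 127.81 tilt 0.07 F [-0.  -0.1  0.2] op 54.7 gf 0.0 q6 [ -1.9  25.2 114.4   0.   40.3 -39.7]
tool shift [ 0.0005 -0.001   0.0021]
rz -0.0068
```

```bash
python3 -m handwheel '[[[0.0005,-0.0008,0.002,0,0,0,0.03],[0,0,0,0,0,0,0.02],[0,0,0,0,0,0,0.01],[0,0,0,0,0,0,0.005],[0,0,0,0,0,0,0.005],[0,0,0,0,0,0,0.005],[0,0,0,0,0,0,0.005],[0,0,0,0,0,0,0.005]]]' 30; python3 go.py .4607 .0308 .06 128.2; python3 - <<'E'
from h import *
im=robot.get_image("side"); save(im,"grip.png",(200,190,340,310),5)
E
```

```text
t: 9.97
position: [0.4605, 0.0309, 0.0593]
tcp_rot: [[-0.614, 0.789, 0.001], [0.789, 0.614, 0.0], [-0.0, 0.0, -1.0]]
ft_force: [0.8, 1.0, 2.0]
opening: 0.148
grasp_force: 30.0
t 9.9667 p [0.4605 0.0309 0.0593] yaw 127.87 tilt 0.03 F [0.8 1.  2. ] op 13.8 gf 30.000552535057068 q6 [ -1.9  25.4 114.6   0.   39.9 -39.8]
tool shift [-0.0002  0.0001 -0.0007]
rz -0.0058
```

View pics/grip.png

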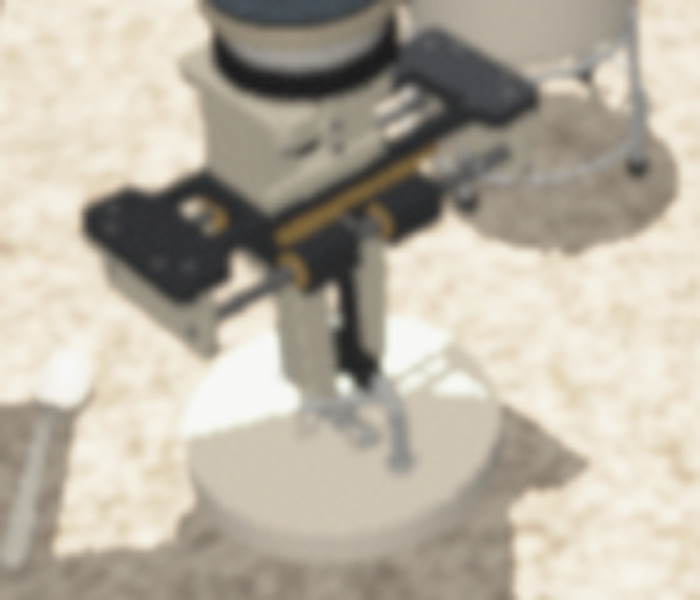

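The handle is gripped squarely. I'll lift gently.

```bash
python3 -m handwheel '[[[0,0,-0.002,0,0,0,0.005],[0,0,-0.002,0,0,0,0.005],[0,0,-0.002,0,0,0,0.005],[0,0,-0.002,0,0,0,0.005],[0,0,-0.003,0,0,0,0.005],[0,0,-0.005,0,0,0,0.005],[0,0,-0.01,0,0,0,0.005],[0,0,-0.015,0,0,0,0.005],[0,0,-0.02,0,0,0,0.005],[0,0,-0.025,0,0,0,0.005],[0,0,-0.025,0,0,0,0.005],[0,0,-0.025,0,0,0,0.005],[0,0,-0.025,0,0,0,0.005],[0,0,-0.025,0,0,0,0.005],[0,0,-0.02,0,0,0,0.005],[0,0,-0.013,0,0,0,0.005],[0,0,-0.008,0,0,0,0.005],[0,0,0,0,0,0,0.005]]]'; python3 go.py .560 .2765 .285 132.2
```

```text
t: 11.52
position: [0.4606, 0.0309, 0.2879]
tcp_rot: [[-0.614, 0.789, 0.003], [0.789, 0.614, -0.0], [-0.002, 0.002, -1.0]]
ft_force: [0.3, 0.1, -4.5]
opening: 0.147
grasp_force: 30.0
t 11.5167 p [0.4606 0.0309 0.2879] yaw 127.87 tilt 0.16 F [ 0.3  0.1 -4.5] op 13.7 gf 29.998977184295654 q6 [ -1.9   6.6 101.9   0.   71.4 -39.8]
tool shift [0.1328 0.2293 0.0032]
rz -0.0755
```

```bash
python3 -m handwheel '[[[0.0034,0.0058,0,0,0,0,0.005],[0.0068,0.0117,0,0,0,0,0.005],[0.0112,0.0194,0,0,0,0,0.005],[0.0112,0.0194,0,0,0,0,0.005],[0.0112,0.0194,0,0,0,0,0.005],[0.0112,0.0194,0,0,0,0,0.005],[0.0112,0.0194,0,0,0,0,0.005],[0.0112,0.0194,0,0,0,0,0.005],[0.0112,0.0194,0,0,0,0,0.005],[0.0112,0.0194,0,0,0,0,0.005],[0.0112,0.0194,0,0,0,0,0.005],[0.0112,0.0194,0,0,0,0,0.005],[0.0068,0.0117,0,0,0,-0.015,0.005],[0.0034,0.0058,0,0,0,-0.03,0.005],[0,0,0,0,0,-0.03,0.005],[0,0,0,0,0,0,0.005],[0,0,0,0,0,0,0.005]]]'; python3 go.py .560 .2765 .285 132.2; python3 - <<'E'
from fit import *
s=robot.get_image("side");t=robot.get_image("top")
c=np.array(robot.read_state()["position"]);zp=c[2]-.0593+.037
a=np.radians(np.arange(0,360,4)); ab=np.radians(np.arange(150,330,4))
print(zp,"cover from side",fitc(s,c[:2],[.07],zp,np.radians(np.arange(200,340,4))),"top",fitc(t,c[:2],[.07],zp,a))
A=cv2.resize(t["frame"][180:280,230:330,::-1],(400,400),interpolation=cv2.INTER_CUBIC)
B=cv2.resize(s["frame"][100:200,250:350,::-1],(400,400),interpolation=cv2.INTER_CUBIC)
cv2.imwrite("pics/above.png",np.hstack([A,B]))
E
```

```text
t: 12.93
position: [0.5593, 0.2758, 0.2853]
tcp_rot: [[-0.671, 0.741, -0.001], [0.741, 0.671, -0.001], [0.0, -0.001, -1.0]]
ft_force: [1.1, -0.5, -4.5]
opening: 0.146
grasp_force: 30.0
t 12.9333 p [0.5593 0.2758 0.2853] yaw 132.15 tilt 0.09 F [ 1.1 -0.5 -4.5] op 13.6 gf 29.99887526035309 q6 [ 22.   24.9  78.1  -0.   77.1 -20.2]
tool shift [0.0001 0.001  0.0003]
rz -0.0009
0.26349820080579794 cover from side (array([0.55657984, 0.24415927]), np.float64(0.75)) top (array([0.55933342, 0.27678268]), np.float64(0.25))
```

View pics/above.png

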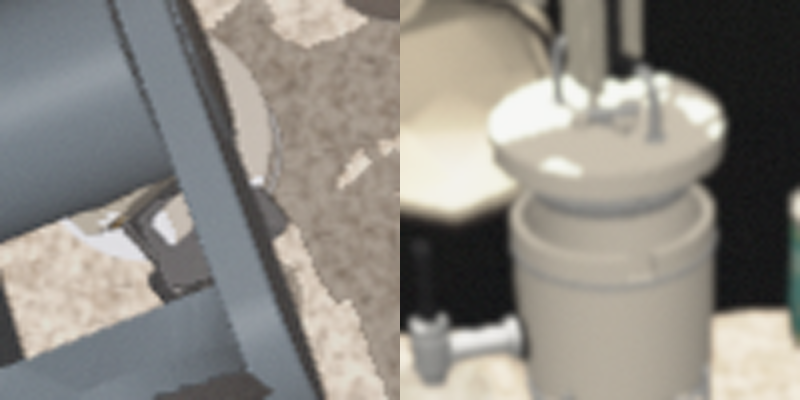

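Hanging centred over the crock, with the basket just above the rim. I'll correct by 1 mm and lower slowly.

```bash
python3 -m handwheel '[[[0,0.001,0.003,0,0,0,0.005],[0,0,0.004,0,0,0,0.005],[0,0,0.004,0,0,0,0.005],[0,0,0.004,0,0,0,0.005],[0,0,0.003,0,0,0,0.005],[0,0,0,0,0,0,0.005]]]' | grep -E 'pos|ft_f'; for i in 1 2 3; do python3 -m handwheel '[[[0,0,0.002,0,0,0,0.005],[0,0,0.002,0,0,0,0.005],[0,0,0,0,0,0,0.005]]]'| grep -E 'pos|ft_f'; done; python3 go.py .560 .277 .2313 132.2
```

```text
position: [0.5601, 0.2765, 0.2672]
ft_force: [-0.8, 0.7, -4.7]
position: [0.5603, 0.2766, 0.2638]
ft_force: [-1.5, -0.2, -4.6]
position: [0.5603, 0.2766, 0.2597]
ft_force: [-0.5, -0.2, -3.9]
position: [0.5603, 0.2766, 0.2556]
ft_force: [0.8, -0.0, -4.8]
t 14.2833 p [0.5603 0.2766 0.2556] yaw 132.17 tilt 0.04 F [ 0.8 -0.  -4.8] op 13.9 gf 29.998960196971893 q6 [ 22.   26.2  80.3   0.   73.6 -20.2]
tool shift [0.0004 0.0001 0.0243]
rz -0.0005
```

```bash
for i in 1 2 3 4; do python3 -m handwheel '[[[0,0,0.0015,0,0,0,0.005],[0,0,0.0015,0,0,0,0.005],[0,0,0,0,0,0,0.005]]]'| grep -E 'pos|ft_f'; done; python3 go.py .560 .277 .2313 132.2
```

```text
position: [0.5603, 0.2767, 0.2528]
ft_force: [-0.3, -0.6, -4.0]
position: [0.5603, 0.2766, 0.2498]
ft_force: [-0.0, -0.7, -4.5]
position: [0.5603, 0.2766, 0.2468]
ft_force: [0.1, -0.3, -3.9]
position: [0.5603, 0.2766, 0.2438]
ft_force: [-0.1, 0.2, -4.6]
t 15.2833 p [0.5603 0.2766 0.2438] yaw 132.17 tilt 0.03 F [-0.1  0.2 -4.6] op 13.4 gf 29.998928904533386 q6 [ 22.   26.7  81.1   0.   72.2 -20.2]
tool shift [0.0004 0.     0.0125]
rz -0.0005
```

```bash
for i in 1 2 3 4 5; do python3 -m handwheel '[[[0,0,0.001,0,0,0,0.005],[0,0,0.001,0,0,0,0.005],[0,0,0,0,0,0,0.005]]]'| grep -E 'pos|ft_f'; done; python3 go.py .560 .277 .2313 132.2
```

```text
position: [0.5603, 0.2767, 0.2419]
ft_force: [0.6, -0.8, -5.5]
position: [0.5603, 0.2767, 0.2399]
ft_force: [0.0, 0.2, -4.2]
position: [0.5603, 0.2767, 0.2379]
ft_force: [-0.3, 0.3, -3.5]
position: [0.5605, 0.2767, 0.2361]
ft_force: [0.4, 0.5, -2.4]
position: [0.5604, 0.2767, 0.234]
ft_force: [0.2, -0.5, -2.1]
t 16.5333 p [0.5604 0.2767 0.234 ] yaw 132.17 tilt 0.0 F [ 0.2 -0.5 -2.1] op 13.9 gf 29.999339282512665 q6 [ 22.   27.2  81.8  -0.   71.  -20.2]
tool shift [ 0.0005 -0.0001  0.0027]
rz -0.0005
```

The strainer seated at the expected height, as the force dropped by its weight. Now to rest the cover.

```bash
for i in 1 2 3 4; do python3 -m handwheel '[[[0,0,0.0004,0,0,0,0.005],[0,0,0.0004,0,0,0,0.005],[0,0,0,0,0,0,0.005]]]'| grep -E 'pos|ft_f'; done
```

```text
position: [0.5604, 0.2767, 0.2333]
ft_force: [-0.8, -0.7, -1.3]
position: [0.5604, 0.2767, 0.2324]
ft_force: [0.2, -0.3, -2.6]
position: [0.5604, 0.2767, 0.2317]
ft_force: [-0.2, -0.0, -3.2]
position: [0.5604, 0.2767, 0.2313]
ft_force: [-1.5, -1.7, 2.2]
```

```bash
python3 -m handwheel '[[[0,0,0.0002,0,0,-0.02,0.005],[0,0,0,0,0,-0.05,0.005],[0,0,0,0,0,-0.05,0.005],[0,0,0,0,0,-0.05,0.005],[0,0,0,0,0,-0.05,0.005]]]'|grep -E 'pos|ft_f'; python3 go.py .5604 .2767 .2313 192.2; python3 -c "
from workcell import robot;print(robot.read_state()['moment'])"
```

```text
position: [0.5609, 0.2769, 0.2314]
ft_force: [-0.1, -0.8, 2.9]
t 17.95 p [0.5609 0.2769 0.2314] yaw 144.96 tilt 0.1 F [-0.1 -0.8  2.9] op 13.8 gf 30.02606749534607 q6 [ 22.   27.3  82.    0.   70.6 -33. ]
tool shift [ 0.0003 -0.0004  0.0001]
rz -0.8244
[-0.04340623 -0.12541062 -0.14212652]
```

```bash
python3 -m handwheel '[[[0,0,0,0,0,-0.05,0.005],[0,0,0,0,0,-0.05,0.005],[0,0,0,0,0,-0.05,0.005],[0,0,0,0,0,-0.05,0.005],[0,0,0,0,0,-0.05,0.005],[0,0,0,0,0,-0.05,0.005],[0,0,0,0,0,-0.05,0.005],[0,0,0,0,0,-0.05,0.005],[0,0,0,0,0,-0.05,0.005],[0,0,0,0,0,-0.05,0.005],[0,0,0,0,0,-0.05,0.005],[0,0,0,0,0,-0.05,0.005],[0,0,0,0,0,-0.05,0.005],[0,0,0,0,0,-0.05,0.005],[0,0,0,0,0,0,0.005]]]'|grep -E 'pos|ft_f'; python3 go.py .5604 .2767 .2313 192.2; python3 -c "
from workcell import robot;print(robot.read_state()['moment'])"; for i in 1 2 3 4; do python3 -m handwheel '[[[0,0,0,0,0,-0.02,0.005],[0,0,0,0,0,0,0.005]]]'|grep -E 'ft_f'; python3 -c "
from workcell import robot;s=robot.read_state();print(s['moment'],s['tcp_rot'][0][0],s['tcp_rot'][1][0])"; done
```

```text
position: [0.5609, 0.2769, 0.2313]
ft_force: [0.2, -0.1, 4.4]
t 19.2 p [0.5609 0.2769 0.2313] yaw -174.95 tilt 0.1 F [ 0.2 -0.1  4.4] op 13.8 gf 29.999641478061676 q6 [ 22.   27.3  82.    0.   70.6 -73. ]
tool shift [ 0.0005 -0.0001  0.    ]
rz -6.4079
[ 0.03275401 -0.22008257 -0.00092541]
ft_force: [0.9, 0.4, 5.4]
[ 0.03767105 -0.22994539 -0.12135839] -0.9944149892823468 -0.10552910098763255
ft_force: [-0.2, 0.5, 5.4]
[ 0.0712046  -0.19624002 -0.16922233] -0.9921133828910906 -0.1253341129261275
ft_force: [0.4, 0.2, 5.5]
[ 0.07650874 -0.19866534 -0.17190957] -0.989408845169071 -0.14514836848133203
ft_force: [-0.4, -0.2, 5.2]
[ 0.06107887 -0.19438401 -0.18232399] -0.9863141119921093 -0.16487121667272206
```

```bash
for i in 1 2 3 4 5; do python3 -m handwheel '[[[0,0,0,0,0,-0.02,0.005],[0,0,0,0,0,0,0.005]]]'|grep -E 'ft_f'; python3 -c "
from workcell import robot;import math;s=robot.read_state();print(s['moment'][2],math.degrees(math.atan2(s['tcp_rot'][1][0],s['tcp_rot'][0][0])))"; done
```

```text
ft_force: [-0.0, -0.4, 6.5]
-0.13776752896051486 -169.36301160720893
ft_force: [1.2, 0.3, 5.8]
-0.12043059727290192 -168.2174854366572
ft_force: [0.2, -0.3, 5.6]
-0.16133122695123822 -167.0686925656941
ft_force: [-0.1, 0.2, 5.2]
-0.20695185616932954 -165.92705710907882
ft_force: [-0.0, -0.2, 6.4]
-0.16889532423347098 -164.78032558538527
```

```bash
for i in 1 2 3; do python3 -m handwheel '[[[0,0,0,0,0,-0.015,0.005],[0,0,0,0,0,0,0.005]]]'|grep -E 'ft_f'; python3 -c "
from workcell import robot;import math;s=robot.read_state();print(s['moment'][2],math.degrees(math.atan2(s['tcp_rot'][1][0],s['tcp_rot'][0][0])))"; done
```

```text
ft_force: [-1.1, -0.1, 5.8]
-0.13549374884412643 -163.9353831226632
ft_force: [0.9, -0.7, 5.5]
-0.20855199419966985 -163.0790894822655
ft_force: [0.7, -0.8, 5.7]
-0.17404290177160667 -162.21862489879862
```

```bash
python3 - <<'E'
from h import *
im=robot.get_image("side"); save(im,"turn.png",(262,100,352,170),8)
st=robot.read_state();p=np.array(st["position"]);R=np.array(st["tcp_rot"])
g=p+[0,0,.019]
for n,o in(("bar ends",[R[:,0]*.029+g,-R[:,0]*.029+g]),("Tbar ends@12.2",[np.array([.5602+s*.02*np.cos(.213),.2772+s*.02*np.sin(.213),.219]) for s in(1,-1)])):
    print(n,((proj(im,np.array(o))-[262,100]+.5)*8).round().tolist())
E
```

```text
bar ends [[238.0, 297.0], [417.0, 260.0]]
Tbar ends@12.2 [[392.0, 361.0], [266.0, 381.0]]
```

View pics/turn.png

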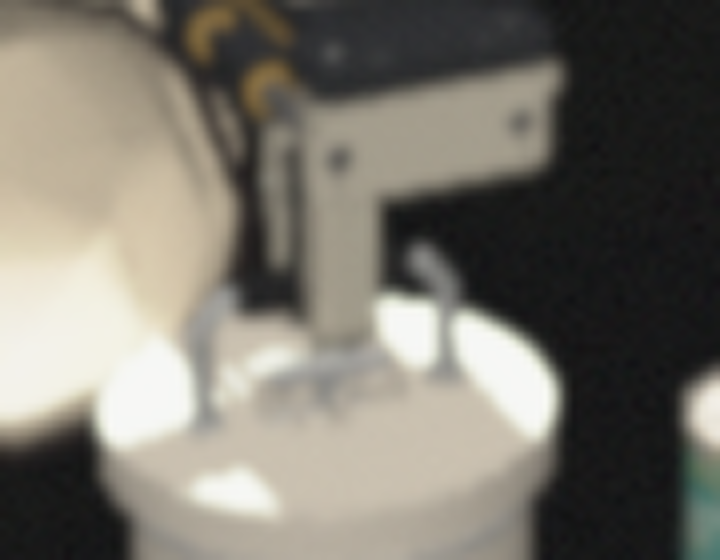

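The T-bar and handle look nearly parallel: the T-bar runs (265,378)–(390,355) and the handle's feet are at (207,420) and (445,368). I'll back off 1–2° and test-lift gently. The load should stay at the cover's weight alone.

```bash
python3 -m handwheel '[[[0,0,0,0,0,0.015,0.005],[0,0,0,0,0,0.015,0.005],[0,0,0,0,0,0,0.005]]]' >/dev/null; python3 go.py .5604 .2767 .2313 192.2; for i in 1 2 3 4; do python3 -m handwheel '[[[0,0,-0.0005,0,0,0,0.005],[0,0,-0.0005,0,0,0,0.005],[0,0,0,0,0,0,0.005]]]'|grep -E 'pos|ft_f'; python3 -c "
from workcell import robot;s=robot.read_state();print([round(v,2) for v in s['moment']])"; done
```

```text
t 21.5 p [0.5607 0.2769 0.2314] yaw -164.0 tilt 0.08 F [-0.1  0.3  5.7] op 14.0 gf 30.04181295633316 q6 [ 22.   27.3  82.   -0.   70.7 -84. ]
tool shift [ 0.0004 -0.      0.0001]
rz -6.2169
position: [0.5602, 0.2766, 0.2314]
ft_force: [0.7, 0.0, 0.2]
[np.float64(0.09), np.float64(-0.22), np.float64(0.01)]
position: [0.5602, 0.2766, 0.2324]
ft_force: [0.3, -0.4, -2.5]
[np.float64(0.09), np.float64(-0.17), np.float64(0.01)]
position: [0.5604, 0.2767, 0.2338]
ft_force: [-0.5, -0.0, -2.3]
[np.float64(0.04), np.float64(-0.17), np.float64(0.0)]
position: [0.5604, 0.2767, 0.2349]
ft_force: [-0.5, 0.5, -2.4]
[np.float64(0.06), np.float64(-0.15), np.float64(0.01)]
```

```bash
for i in 1 2 3 4 5 6; do python3 -m handwheel '[[[0,0,-0.0007,0,0,0,0.005],[0,0,-0.0007,0,0,0,0.005],[0,0,0,0,0,0,0.005]]]'|grep -E 'pos|ft_f'; python3 -c "
from workcell import robot;s=robot.read_state();print([round(float(v),2) for v in s['moment']])"; done
```

```text
position: [0.5605, 0.2767, 0.2363]
ft_force: [-0.7, -0.9, -3.9]
[0.03, -0.17, 0.02]
position: [0.5605, 0.2767, 0.2377]
ft_force: [-0.2, -0.6, -2.4]
[0.03, -0.13, -0.01]
position: [0.5605, 0.2767, 0.2391]
ft_force: [-1.1, 0.2, -1.8]
[0.08, -0.14, -0.07]
position: [0.5604, 0.2767, 0.2405]
ft_force: [-0.6, 0.2, -1.8]
[0.08, -0.16, -0.02]
position: [0.5605, 0.2767, 0.2419]
ft_force: [0.0, -0.6, -2.7]
[0.09, -0.17, -0.02]
position: [0.5605, 0.2767, 0.2433]
ft_force: [0.4, 1.1, -2.4]
[0.05, -0.15, -0.02]
```

It has passed the 6 mm hook height carrying the cover's weight only. I'll raise it to 7 cm.

```bash
python3 -m handwheel '[[[0,0,-0.002,0,0,0,0.005],[0,0,-0.003,0,0,0,0.005],[0,0,-0.004,0,0,0,0.005],[0,0,-0.005,0,0,0,0.005],[0,0,-0.006,0,0,0,0.005],[0,0,-0.006,0,0,0,0.005],[0,0,-0.006,0,0,0,0.005],[0,0,-0.006,0,0,0,0.005],[0,0,-0.006,0,0,0,0.005],[0,0,-0.005,0,0,0,0.005],[0,0,-0.004,0,0,0,0.005],[0,0,-0.003,0,0,0,0.005],[0,0,-0.002,0,0,0,0.005],[0,0,0,0,0,0,0.005],[0,0,0,0,0,0,0.005],[0,0,0,0,0,0,0.005],[0,0,0,0,0,0,0.005]]]'; python3 go.py .5604 .2767 .3013 196; python3 - <<'E'
from h import *
for i in range(2):
  im=robot.get_image("side")
  for q in("strainer","t_bar","pin","cover","tap_lever","glass","mug","coffee_carafe"): print(q,[(np.round(r["rect"]).tolist(),round(r["confidence"],2)) for r in robot.spot_in(q,im)[:2]])
E
```

```text
t: 25.42
position: [0.5603, 0.2767, 0.3008]
tcp_rot: [[-0.961, -0.277, -0.0], [-0.277, 0.961, -0.0], [0.001, -0.0, -1.0]]
ft_force: [-1.1, -0.5, -2.4]
opening: 0.15
grasp_force: 30.0
t 25.4167 p [0.5603 0.2767 0.3008] yaw -163.94 tilt 0.03 F [-1.1 -0.5 -2.4] op 13.9 gf 29.999317824840546 q6 [ 22.   24.4  76.7  -0.   79.  -84. ]
tool shift [-0.0001  0.     -0.0005]
rz -6.2822
strainer [([280.0, 142.0, 326.0, 172.0], 0.87)]
t_bar [([278.0, 141.0, 330.0, 168.0], 0.62)]
pin [([276.0, 140.0, 325.0, 168.0], 0.61)]
cover [([272.0, 106.0, 329.0, 141.0], 0.64)]
tap_lever [([279.0, 140.0, 328.0, 166.0], 0.7), ([255.0, 163.0, 258.0, 181.0], 0.62)]
glass [([243.0, 194.0, 272.0, 237.0], 0.62)]
mug [([396.0, 241.0, 444.0, 296.0], 0.72)]
coffee_carafe [([348.0, 199.0, 407.0, 256.0], 0.75)]
strainer [([279.0, 144.0, 326.0, 169.0], 0.61)]
t_bar [([282.0, 140.0, 328.0, 169.0], 0.6)]
pin [([280.0, 140.0, 326.0, 169.0], 0.89)]
cover [([272.0, 104.0, 330.0, 141.0], 0.59)]
tap_lever []
glass [([243.0, 192.0, 275.0, 235.0], 0.96)]
mug []
coffee_carafe [([350.0, 201.0, 409.0, 255.0], 0.81)]
```

```bash
python3 -c "
from workcell import robot;print(robot.sign_off())"
```

```text
the job is handed in; nothing more can be done
None
```

The job is handed in: the tap was pulled to its stop and sprang shut, the strainer is seated in the rim, and the cover is held level about 7 cm above where it rested; I felt no stop while turning it (about 64° turned), but it lifted off alone, carrying only its own weight.

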